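# Offer up the guard plate of a palm-button station

### The job

The palm-button station has a new spring and needs its yellow guard plate back: first press the green button right down to its stop and let it spring back up, to check that it runs freely. Then take the guard plate from its wooden rest and hold it level around the button, about 20 mm above the station's aluminium top and not touching the station, with its four screw holes lined up over the four threaded holes (either way round), so that I can slip the spacer sleeves under and start the screws. Finish while still holding it there, steady in the gripper, and leave the other things on the bench where they are.

Things in the scene. Friction and masses are not known exactly. Their poses are not given: they have to be found in the camera images.
- station: Palm-button station, a fixed box that stands on the bench: blue cast body with a bright aluminium top 156 x 84 mm, 70 mm above the bench; blue base flange 180 x 100 x 8 mm. Origin at the centre of its underside, z up, x along its long side.
- station_top (a point): Centre of the station's aluminium top face (70 mm above the bench, on the button's axis), axes as the station's.
- plunger (a joint): Travel of the station's green palm button, m: 0 = up, 0.008 = down on its stop. It moves straight down against a spring (about 3 N to start it, 9 N at the stop) and springs back when released.
- plunger_top (a point): Centre of the flat top (22 mm across) of the green mushroom-shaped button, 32 mm across, in the middle of the station's top. Unpressed it is 34 mm above the aluminium top, 104 mm above the bench; the head is 12 mm deep, on a 14 mm stem in a bush 24 mm across and 14 mm high that stands on a flat nut 35 mm across.
- guard: Yellow guard plate, loose, 140 x 60 x 6 mm, about 0.1 kg. Origin at the centre of its underside, x along its length, y along its width, z up. A 42 mm bore in the middle (goes around the green button), four 14 mm screw holes at x = +-58, y = +-18 mm; alike turned half round. It lies flat on the rest; fingers fit across its 60 mm width at mid-length, where only the bench is beneath.
- rest: Rest for the guard plate: two fixed hardwood strips, each 18 x 85 x 20 mm high, 100 mm apart (centres at x = +-50 mm), running along y. Origin on the bench between them. Their top, 20 mm above the bench, carries the plate's underside.
- hole0 (a point): Screw hole 0 of the guard plate, 14 mm across: its centre at the plate's underside, x = 58, y = 18 mm in the plate's frame.
- thread0 (a point): Threaded hole 0 of the station, 6 mm across: its mouth in the aluminium top, x = 58, y = 18, z = 70 mm in the station's frame.
- hole1 (a point): Screw hole 1 of the guard plate, 14 mm across: its centre at the plate's underside, x = -58, y = 18 mm in the plate's frame.
- thread1 (a point): Threaded hole 1 of the station, 6 mm across: its mouth in the aluminium top, x = -58, y = 18, z = 70 mm in the station's frame.
- hole2 (a point): Screw hole 2 of the guard plate, 14 mm across: its centre at the plate's underside, x = -58, y = -18 mm in the plate's frame.
- thread2 (a point): Threaded hole 2 of the station, 6 mm across: its mouth in the aluminium top, x = -58, y = -18, z = 70 mm in the station's frame.
- hole3 (a point): Screw hole 3 of the guard plate, 14 mm across: its centre at the plate's underside, x = 58, y = -18 mm in the plate's frame.
- thread3 (a point): Threaded hole 3 of the station, 6 mm across: its mouth in the aluminium top, x = 58, y = -18, z = 70 mm in the station's frame.
- blank: Dark steel round blank, 22 mm across, 85 mm high, standing upright between the station and the rest. Origin under its centre. Leave alone.
- tube: Clear plastic tool tube 72 x 14 x 14 mm lying flat with a cutter in it, between the station and the rest. Origin under its centre, x along it. Leave alone.
- chuck_a: Steel collet chuck (tool holder), 63 mm across its flange, 108 mm high, standing beyond the station and the rest. Origin under its centre. Leave alone.
- chuck_b: A second collet chuck like chuck_a. Leave alone.
- bundle: Bundle of twenty clear tool tubes with yellow bands, 75 x 60 x 75 mm high, at the right. Origin under its centre. Leave alone.
- dish: Steel dish 130 x 90 x 20 mm with the four brass spacer sleeves (20 mm across, 12 mm long) and the screws, at the left. Origin under its centre. Leave alone.
- hexkey: T-handled hex key lying flat: red handle 108 mm long and 18 mm thick, blade 140 mm along x. Origin under the handle's middle. Leave alone.
There are look-alikes about, which are no part of the job. What is shaped like the station but pink or red is not meant.

How it is judged:
By the outcome, as a careful person would: the job done as asked, in the order asked, and still so for the second after the job is handed in, while the arm keeps its last pose, push and grip.
It also fails if it takes over 51 s, if anything falls off the work surface, if the arm or the gripper's body presses on something with over 40 N, if the wrist force passes 120 N, or if a joint passes its speed limit or range.

### The arm

A 6-joint arm with a two-finger parallel gripper is mounted at the origin on the work surface. World frame = base frame: x ahead of the robot, y to its left, z up, the work surface at z = 0. Lengths are in m, angles in degrees, forces in N, time in s.
With the tool pointing down it reaches from about 0.375 to 0.9 m from the base axis. Payload 3.1 kg.
Tool frame: the origin (TCP) lies on the centre line of the jaws, within the pads' length; the fingertips stand 11 mm ahead of it and the grasp point (between the pads) lies 8 mm behind it; z points along the fingers, y is the line along which they close (so a half turn about z gives the same grasp; the last joint's range is limited). The gripper opens to 87 mm and grips with 3 to 60 N. Pads are 19 mm wide; open, the fingers measure 117 mm over their backs; the gripper's body (75 mm by 190 mm) begins 51 mm behind the grasp point.
Start: joints at [63.913, 30.224, 82.088, -0, 67.689, -10.227], TCP at [0.171, 0.601, 0.234] pointing down, gripper open.
Joint ranges: [-176.69, 176.69], [-43.24, 126.21], [12.49, 139.97], [-82, 262], [0, 151.66], [-163.58, 163.58]. Speed limits (degrees/s): [159.86, 159.86, 180, 180, 180, 180].

### API

Orientations are given as a 3x3 rotation matrix whose columns are the frame's x, y, z axes.
In Python, from rig import * gives the robot as it stands.
- The arm moves only by the shell command python3 -m inch 'ROWS'. ROWS is JSON, a list of rows, each an object of numbers: "gripper": the opening in per cent of the stroke, from 0 (shut) to 100 (fully open); "dx", "dy", "dz": the shift along the tool's x, y, z in mm; "turn": the turn about the tool's z in rad. A call has 1 to 12 rows; each row is the pose to reach, as a shift and turn from the pose commanded when the call began, along the tool's axes at that moment; what a row does not reach only later rows make up. A row lasts 1/10 s, in which the tool goes at most 50 mm and 8.59 degrees, less where a joint would pass 70% of its speed; a pose out of reach is approached as far as the arm can. A call with a gripper value outside its range is refused whole. The fingers move at their own pace and stop on an object; the grip force is fixed at half the most. Time passes only in rows, so rows that repeat a pose let the fingers close. It gives the time, the measured TCP pose, the force and the opening at its end, in the units of the state.
- read_state(): the state, without advancing time (a new reading comes with each control period).
- capture(name): name is "scene" or "top" or "wrist"; returns the picture (384x512x3 uint8, red, green, blue); there is no depth.
- get_calibration(name): a dict with "camera_matrix" (3x3 intrinsics, pixels), "world_to_cam" (4x4, takes a point from world to camera coordinates); the wrist camera has in their place "T_tool_cam" (4x4, takes a point from camera to tool coordinates, whose origin is the TCP and whose axes are the flange's). Camera axes: x right, y down, z forward; pixel columns grow to the right and rows downward; lengths in m; the calibration is good to about 2 mm. A picture is of the moment at which its call begins: read the wrist's pose just before it. get_calibration takes no time and is no camera call.
- hand_in(): hands the job in, once; it reports no verdict.
Trained networks look in the newest picture that a camera, given by its name, has taken for a name from the list of things; names that differ only in an ending like _2 or _b are one class to them, and where a whole thing is asked for, a point or a joint stands for the part that bears it (a point fixed in the world has none). Each returns a list of dicts, best first, with "score" (0 to 1); they miss things now and then, are a little off and sometimes report something else, mostly with a low value. They report only what shows in the picture. A call takes as long as a camera call. They do not tell look-alikes from the thing itself.
- recognise(camera, query): "extent" ([centre column, centre row, width, height] in pixels, round what is visible of it).
The state is a dict: "time_s": time; "joint_positions": joint angles; "qvel": joint speeds; "tau": joint torques, N m; "position": TCP position; "tcp_rot": TCP orientation; "force": force on the tool from outside, world axes, zero at the start; "moment": the same for the moment, N m; "opening": opening from 0.0 (shut) to 1.0 (fully open).
Only numpy, scipy, OpenCV 4.12 (cv2) and the standard library are available. Lean on these libraries where they do the work, as an engineer would, in place of code of your own. Each camera call takes 0.05 s, during which the arm holds its last target. There are 200 camera calls.

## Working session

There is one attempt and no reset: what is moved stays moved. The work goes in short steps, Python scripts to look and compute and a shell command to move; the robot and the scene stay as the last step left them, time stands still between calls to the robot, and variables do not carry over. Pictures are saved under pics/ and viewed, on a budget of 10 in all, crops included, one or two more only if the job needs it, and the job is handed in when it is done.

```bash
ls; mkdir -p pics
python3 - <<'E'
from rig import *
import cv2,numpy as np
s=read_state();print(s['time_s'],s['position'],np.round(s['tcp_rot'],3).tolist(),s['opening'])
ims=[]
for c in ['scene','top']:
    im=capture(c);ims.append(im)
    print(c,{k:np.round(v,4).tolist() for k,v in get_calibration(c).items()})
    for q in ['station','guard','rest','plunger_top','blank','tube']:
        print(c,q,[(np.round(r['extent'],1).tolist(),round(r['score'],2)) for r in recognise(c,q)[:4]])
print(get_calibration('wrist'))
cv2.imwrite('pics/a.png',cv2.resize(ims[0],(800,600))[:,:,::-1])
cv2.imwrite('pics/b.png',cv2.resize(ims[1],(800,600))[:,:,::-1])
E
```

```text
pics
0.0 [0.17046689 0.60058807 0.23260493] [[-0.962, 0.273, -0.001], [0.273, 0.962, -0.002], [0.0, -0.002, -1.0]] 1.001010274915309
scene {'camera_matrix': [[380.1255, 0.0, 255.5883], [0.0, 380.1255, 187.0599], [0.0, 0.0, 1.0]], 'world_to_cam': [[0.8611, 0.5083, 0.0138, -0.4835], [0.3525, -0.5772, -0.7366, -0.1], [-0.3665, 0.6392, -0.6761, 1.3019], [0.0, 0.0, 0.0, 1.0]]}
scene station [([209.8, 274.9, 67.6, 76.9], 0.96), ([217.2, 152.7, 58.6, 45.0], 0.78), ([119.8, 249.6, 56.0, 75.5], 0.7)]
scene guard [([277.0, 169.5, 48.3, 21.6], 0.6)]
scene rest [([273.6, 179.5, 36.1, 11.6], 0.64), ([213.0, 274.9, 76.6, 77.1], 0.61)]
scene plunger_top [([111.5, 231.3, 15.1, 5.5], 0.65)]
scene blank [([277.8, 221.6, 6.7, 26.8], 0.44), ([210.7, 274.9, 73.8, 78.1], 0.43), ([150.6, 339.0, 50.9, 52.7], 0.32)]
scene tube [([231.1, 210.6, 21.3, 18.0], 0.63), ([211.1, 275.5, 71.4, 75.4], 0.32), ([276.0, 220.8, 7.6, 27.3], 0.21)]
top {'camera_matrix': [[438.7039, 0.0, 258.3833], [0.0, 438.7039, 192.7407], [0.0, 0.0, 1.0]], 'world_to_cam': [[0.0243, -0.9995, -0.0203, 0.0065], [-0.9988, -0.0234, -0.043, 0.5
[... 287 characters left out ...]
, 201.9, 40.3, 42.0], 0.49)]
top plunger_top [([374.7, 283.9, 12.2, 8.6], 0.5), ([194.2, 285.6, 8.5, 13.9], 0.48)]
top blank [([268.4, 159.7, 7.7, 8.0], 0.54)]
top tube []
{'camera_matrix': array([[322.20546599,   0.        , 261.24443493],
       [  0.        , 322.20546599, 191.09696705],
       [  0.        ,   0.        ,   1.        ]]), 'T_tool_cam': array([[ 1.41034853e-04, -9.64419314e-01, -2.64377319e-01,
         7.25648345e-02],
       [ 9.99999623e-01, -9.04373556e-05,  8.63365789e-04,
         2.44392690e-04],
       [-8.56556227e-04, -2.64377341e-01,  9.64418938e-01,
        -1.50001612e-01],
       [ 0.00000000e+00,  0.00000000e+00,  0.00000000e+00,
         1.00000000e+00]])}
```

View pics/a.png

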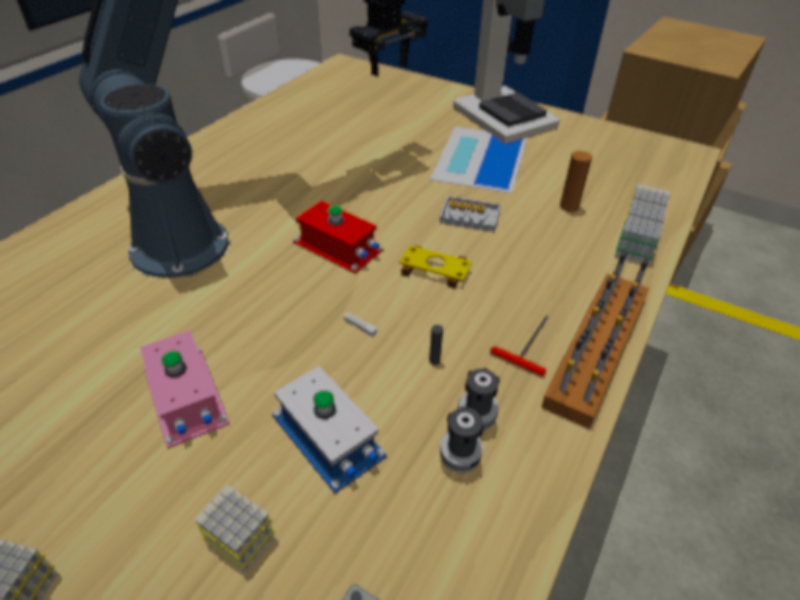

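View pics/b.png

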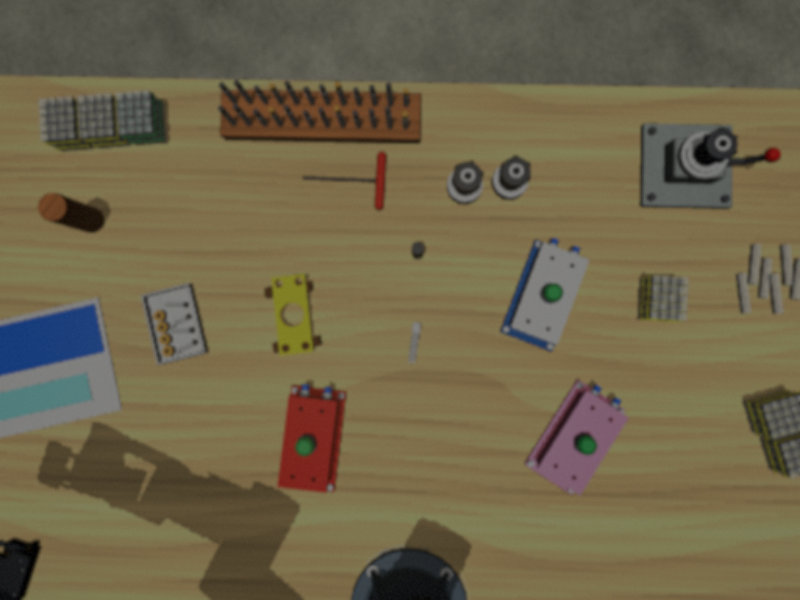

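The scene view shows the blue/aluminium station (button at 324,398 of 800) and the guard (436,262). The top view has the button at (552,292), the plate at (292,314), the blank at (418,250) and the tube at (415,342). The red and pink stations are decoys.

```bash
cat > h.py <<'E'
from rig import *
import cv2,numpy as np
def blob(im,near,lo,hi,r=60):
    hsv=cv2.cvtColor(im,cv2.COLOR_RGB2HSV);m=cv2.inRange(hsv,lo,hi)
    n,l,s,c=cv2.connectedComponentsWithStats(m)
    k=[i for i in range(1,n) if s[i,4]>25 and np.hypot(*(c[i]-near))<r]
    if not k:return None
    i=max(k,key=lambda i:s[i,4]);cs,_=cv2.findContours((l==i).astype(np.uint8),0,2)
    return c[i],s[i,4],cv2.minAreaRect(max(cs,key=cv2.contourArea)),(l==i)
GREEN=((45,90,30),(80,255,255));YEL=((22,170,60),(32,255,255))
def ray(K,W,p):   # origin, dir in world
    d=W[:3,:3].T@np.linalg.solve(K,[p[0],p[1],1]);return -W[:3,:3].T@W[:3,3],d/np.linalg.norm(d)
def cam(c,s=None):
    g=get_calibration(c)
    if c!='wrist':return g['camera_matrix'],np.array(g['world_to_cam'])
    T=np.eye(4);T[:3,:3]=s['tcp_rot'];T[:3,3]=s['position']
    return g['camera_matrix'],np.linalg.inv(T@g['T_tool_cam'])
def atz(K,W,p,z):
    o,d=ray(K,W,p);return o+d*(z-o[2])/d[2]
def tri(rs):
    A=sum(np.eye(3)-np.outer(d,d) for o,d in rs);b=sum((np.eye(3)-np.outer(d,d))@o for o,d in rs)
    x=np.linalg.solve(A,b);return x,[float(np.linalg.norm((np.eye(3)-np.outer(d,d))@(x-o))) for o,d in rs]
E
python3 - <<'E'
from h import *
S=capture('scene');T=capture('top');cs=cam('scene');ct=cam('top')
g1=blob(S,(207,254),*GREEN,r=12);g2=blob(T,(353,187),*GREEN,r=12)
print(g1[:3],g2[:3],tri([ray(*cs,g1[0]),ray(*ct,g2[0])]))
y1=blob(S,(279,167),*YEL,r=20);y2=blob(T,(187,201),*YEL,r=20)
print(y1[:3],y2[:3])
print(tri([ray(*cs,y1[2][0]),ray(*ct,y2[2][0])]))
for z in(.026,):
    P=[atz(*ct,p,z) for p in cv2.boxPoints(y2[2])];print(np.round(P,4))
# aluminium top
hsv=cv2.cvtColor(T,cv2.COLOR_RGB2HSV);m=cv2.inRange(hsv,(0,0,100),(179,45,255))
a=blob(T,(353,187),(0,0,100),(179,45,255),r=20);print(a and a[2])
if a:print(np.round([atz(*ct,p,.07) for p in cv2.boxPoints(a[2])],4))
for n,p,z in[('blank',(418*.64,247*.64),.085),('tube',(415*.64,342*.64),.014),('red',(305*.64,446*.64),.1),('pink',(586*.64,444*.64),.1),('ca',(467*.64,175*.64),.1),('cb',(516*.64,170*.64),.1)]:print(n,np.round(atz(*ct,p,z),3))
E
```

```text
(array([206.50892857, 255.32142857]), np.int32(112), ((206.5, 255.0), (10.0, 11.0), 90.0)) (array([353.15306122, 186.81632653]), np.int32(98), ((353.2500305175781, 186.75001525878906), (9.899494171142578, 10.60660171508789), 45.0)) (array([ 0.5618807 , -0.22867479,  0.09661653]), [0.00033079965039728865, 0.00033079965039725163])
(array([278.73547094, 167.75951904]), np.int32(499), ((278.3235778808594, 167.70590209960938), (44.141483306884766, 14.309601783752441), 14.03624439239502)) (array([186.84195804, 202.08251748]), np.int32(715), ((186.32916259765625, 201.0052490234375), (48.22891616821289, 23.078344345092773), 83.48019409179688))
(array([0.51632829, 0.21990307, 0.02439145]), [0.0007194306283362668, 0.0007194306283360124])
[[0.5779 0.261  0.026 ]
 [0.5867 0.197  0.026 ]
 [0.4538 0.1777 0.026 ]
 [0.4449 0.2413 0.026 ]]
((351.1917724609375, 188.8218994140625), (31.601106643676758, 63.43629455566406), 20.556045532226562)
[[ 0.4918 -0.1611  0.07  ]
 [ 0.652  -0.2177  0.07  ]
 [ 0.6239 -0.2968  0.07  ]
 [ 0.4642 -0.24    0.07  ]]
blank [ 0.633 -0.004  0.085]
tube [ 0.471 -0.002  0.014]
red [0.296 0.176 0.1  ]
pink [ 0.312 -0.288  0.1  ]
ca [ 0.755 -0.083  0.1  ]
cb [ 0.765 -0.165  0.1  ]
```

Triangulation agrees with the text: button cap about z 0.097, plate top about 0.024. Next I go above the guard with the fingers closing and look.

```bash
python3 -m inch '[{"gripper":0,"dx":-437,"dy":-273,"dz":0},{"gripper":0,"dx":-437,"dy":-273,"dz":0},{"gripper":0,"dx":-437,"dy":-273,"dz":0},{"gripper":0,"dx":-437,"dy":-273,"dz":0},{"gripper":0,"dx":-437,"dy":-273,"dz":0},{"gripper":0,"dx":-437,"dy":-273,"dz":0},{"gripper":0,"dx":-437,"dy":-273,"dz":0},{"gripper":0,"dx":-437,"dy":-273,"dz":0},{"gripper":0,"dx":-437,"dy":-273,"dz":0},{"gripper":0,"dx":-437,"dy":-273,"dz":0},{"gripper":0,"dx":-437,"dy":-273,"dz":0},{"gripper":0,"dx":-437,"dy":-273,"dz":0}]'
cat > g.py <<'E'
from h import *
import sys
s=read_state();im=capture('wrist');c=cam('wrist',s)
print(s['time_s'],s['position'],s['opening'],np.round(s['tcp_rot'],3).tolist())
np.save('last.npy',im);cv2.imwrite('pics/'+sys.argv[1]+'.png',im[:,:,::-1])
y=blob(im,(256,192),*YEL,r=150);print('yel',y and y[:3])
if y:
    P=np.array([atz(*c,p,.026) for p in cv2.boxPoints(y[2])]);print(np.round(P,4),P.mean(0))
g=blob(im,(256,192),*GREEN,r=150);print('green',g and g[:3])
if g:print(atz(*c,g[0],.102))
E
python3 g.py g1
```

```text
0.8 [0.1707572  0.60119918 0.23357998] 0.9973581648809098 [[-0.962, 0.273, 0.0], [0.273, 0.962, 0.0], [0.0, 0.0, -1.0]]
yel None
green Noneinvalid input
```

```bash
python3 -m inch '[{"gripper":0,"dx":-437,"dy":-273,"dz":0,"turn":0},{"gripper":0,"dx":-437,"dy":-273,"dz":0,"turn":0},{"gripper":0,"dx":-437,"dy":-273,"dz":0,"turn":0},{"gripper":0,"dx":-437,"dy":-273,"dz":0,"turn":0},{"gripper":0,"dx":-437,"dy":-273,"dz":0,"turn":0},{"gripper":0,"dx":-437,"dy":-273,"dz":0,"turn":0},{"gripper":0,"dx":-437,"dy":-273,"dz":0,"turn":0},{"gripper":0,"dx":-437,"dy":-273,"dz":0,"turn":0},{"gripper":0,"dx":-437,"dy":-273,"dz":0,"turn":0},{"gripper":0,"dx":-437,"dy":-273,"dz":0,"turn":0},{"gripper":0,"dx":-437,"dy":-273,"dz":0,"turn":0},{"gripper":0,"dx":-437,"dy":-273,"dz":0,"turn":0}]'
python3 g.py g1
```

```text
time_s: 2.05
position: [0.5183, 0.2174, 0.2335]
tcp_rot: [[-0.961, 0.277, 0.001], [0.277, 0.961, 0.0], [-0.001, 0.0, -1.0]]
force: [-0.9, 1.0, 0.3]
opening: 0.033
2.05 [0.51825317 0.21740739 0.23351283] 0.03286129817099553 [[-0.961, 0.277, 0.001], [0.277, 0.961, 0.0], [-0.001, 0.0, -1.0]]
yel (array([262.035265 , 161.2503609]), np.int32(4849), ((262.1855773925781, 162.91754150390625), (123.26302337646484, 55.031761169433594), 66.03751373291016))
[[0.4491 0.1825 0.026 ]
 [0.4419 0.2412 0.026 ]
 [0.5793 0.2626 0.026 ]
 [0.5899 0.1984 0.026 ]] [0.51506353 0.2211928  0.026     ]
green None
```

```bash
python3 -m inch '[{"gripper":0,"dx":-166,"dy":-416,"dz":15,"turn":0},{"gripper":0,"dx":-166,"dy":-416,"dz":15,"turn":0},{"gripper":0,"dx":-166,"dy":-416,"dz":15,"turn":0},{"gripper":0,"dx":-166,"dy":-416,"dz":15,"turn":0},{"gripper":0,"dx":-166,"dy":-416,"dz":15,"turn":0},{"gripper":0,"dx":-166,"dy":-416,"dz":15,"turn":0},{"gripper":0,"dx":-166,"dy":-416,"dz":15,"turn":0},{"gripper":0,"dx":-166,"dy":-416,"dz":15,"turn":0},{"gripper":0,"dx":-166,"dy":-416,"dz":15,"turn":0},{"gripper":0,"dx":-166,"dy":-416,"dz":15,"turn":0},{"gripper":0,"dx":-166,"dy":-416,"dz":15,"turn":0},{"gripper":0,"dx":-166,"dy":-416,"dz":15,"turn":0}]'
python3 g.py s1
```

```text
time_s: 3.3
position: [0.5621, -0.2234, 0.2183]
tcp_rot: [[-0.963, 0.271, -0.001], [0.271, 0.963, 0.002], [0.002, 0.001, -1.0]]
force: [0.6, -0.3, -0.0]
opening: 0.006
3.3 [ 0.56208881 -0.22340872  0.21833633] 0.0064192091745591045 [[-0.963, 0.271, -0.001], [0.271, 0.963, 0.002], [0.002, 0.001, -1.0]]
yel None
green (array([255.00601805, 188.67903711]), np.int32(997), ((255.0, 188.5), (35.0, 34.0), 90.0))
[ 0.5589703 -0.2274086  0.102    ]
```

View pics/s1.png

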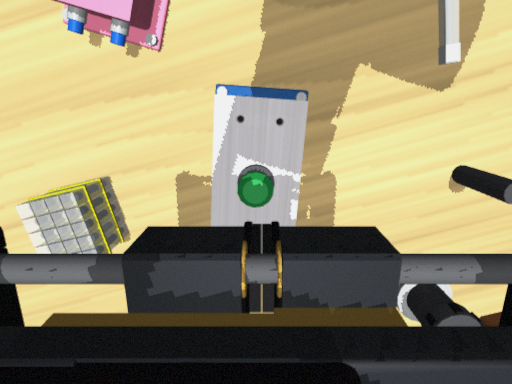

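The wrist view shows the blue/aluminium station with its button at (255,188) and two threaded holes at (240,119) and (280,121).

```bash
python3 - <<'E'
from h import *
s=read_state();c=cam('wrist',s);im=np.load('last.npy')
gr=cv2.cvtColor(im,cv2.COLOR_RGB2GRAY).astype(float)
P=[]
for p in[(240,119),(280,121)]:
    w=np.clip(110-gr[p[1]-7:p[1]+8,p[0]-7:p[0]+8],0,None);yy,xx=np.mgrid[-7:8,-7:8]
    q=np.array(p)+[(w*xx).sum()/w.sum(),(w*yy).sum()/w.sum()];P.append(atz(*c,q,.07));print(q,P[-1])
d=P[0]-P[1];print(np.linalg.norm(d),np.degrees(np.arctan2(d[1],d[0])))
m=(P[0]+P[1])/2;u=np.array([-d[1],d[0]])/np.linalg.norm(d);print('mid',m,'centres',m[:2]+.058*u,m[:2]-.058*u)
E
python3 -m inch '[{"gripper":0,"dx":0,"dy":-5,"dz":50,"turn":0},{"gripper":0,"dx":0,"dy":-5,"dz":95,"turn":0},{"gripper":0,"dx":0,"dy":-5,"dz":98,"turn":0},{"gripper":0,"dx":0,"dy":-5,"dz":98,"turn":0},{"gripper":0,"dx":0,"dy":-5,"dz":98,"turn":0}]'
```

```text
[240.10439852 118.44674086] [ 0.50035896 -0.22523407  0.07      ]
[279.15985325 121.23637317] [ 0.51230672 -0.1918441   0.07      ]
0.03546321097190628 -109.68846780507766
mid [ 0.50633284 -0.20853909  0.07      ] centres [ 0.56094207 -0.22807962] [ 0.45172362 -0.18899855]
time_s: 3.85
position: [0.5626, -0.231, 0.1227]
tcp_rot: [[-0.962, 0.272, 0.003], [0.272, 0.962, -0.002], [-0.003, -0.001, -1.0]]
force: [0.5, 0.4, -0.5]
opening: 0.003
```

```bash
python3 -m inch '[{"gripper":0,"dx":2,"dy":2.5,"dz":4,"turn":0},{"gripper":0,"dx":2,"dy":2.5,"dz":7,"turn":0},{"gripper":0,"dx":2,"dy":2.5,"dz":10,"turn":0},{"gripper":0,"dx":2,"dy":2.5,"dz":12,"turn":0},{"gripper":0,"dx":2,"dy":2.5,"dz":14,"turn":0},{"gripper":0,"dx":2,"dy":2.5,"dz":15,"turn":0},{"gripper":0,"dx":2,"dy":2.5,"dz":15,"turn":0},{"gripper":0,"dx":2,"dy":2.5,"dz":15,"turn":0}]'
```

```text
time_s: 4.65
position: [0.5606, -0.2281, 0.1074]
tcp_rot: [[-0.962, 0.274, 0.002], [0.274, 0.962, -0.0], [-0.002, 0.0, -1.0]]
force: [0.3, 2.7, 10.6]
opening: 0.004
```

```bash
python3 -m inch '[{"gripper":0,"dx":0,"dy":0,"dz":0.7,"turn":0},{"gripper":0,"dx":0,"dy":0,"dz":1.2,"turn":0},{"gripper":0,"dx":0,"dy":0,"dz":1.2,"turn":0},{"gripper":0,"dx":0,"dy":0,"dz":1.2,"turn":0}]'
```

```text
time_s: 5.05
position: [0.5606, -0.2281, 0.1073]
tcp_rot: [[-0.962, 0.273, 0.002], [0.273, 0.962, -0.001], [-0.002, -0.0, -1.0]]
force: [-2.8, 3.1, 16.0]
opening: 0.007
```

The force rose from 10.6 to 16 N with no further travel, so the button is on its stop. I release it, rise and check that it came back up.

```bash
python3 -m inch '[{"gripper":0,"dx":0,"dy":0,"dz":-5,"turn":0},{"gripper":0,"dx":0,"dy":0,"dz":-12,"turn":0},{"gripper":0,"dx":0,"dy":0,"dz":-50,"turn":0},{"gripper":0,"dx":0,"dy":0,"dz":-95,"turn":0},{"gripper":0,"dx":0,"dy":0,"dz":-112,"turn":0},{"gripper":0,"dx":0,"dy":0,"dz":-112,"turn":0},{"gripper":0,"dx":0,"dy":0,"dz":-112,"turn":0}]'
python3 g.py s2
```

```text
time_s: 5.75
position: [0.5593, -0.2281, 0.2157]
tcp_rot: [[-0.962, 0.273, -0.001], [0.273, 0.962, 0.0], [0.001, 0.0, -1.0]]
force: [-0.8, 0.5, -1.4]
opening: 0.005
5.75 [ 0.55932177 -0.22808866  0.215732  ] 0.004983558569936203 [[-0.962, 0.273, -0.001], [0.273, 0.962, 0.0], [0.001, 0.0, -1.0]]
yel None
green (array([261.11133201, 190.87475149]), np.int32(1006), ((261.0, 190.5), (35.0, 34.0), 90.0))
[ 0.55887379 -0.22757455  0.102     ]
```

```bash
python3 -m inch '[{"gripper":100,"dx":165,"dy":420,"dz":0,"turn":-0.422},{"gripper":100,"dx":165,"dy":420,"dz":0,"turn":-0.422},{"gripper":100,"dx":165,"dy":420,"dz":0,"turn":-0.422},{"gripper":100,"dx":165,"dy":420,"dz":0,"turn":-0.422},{"gripper":100,"dx":165,"dy":420,"dz":0,"turn":-0.422},{"gripper":100,"dx":165,"dy":420,"dz":0,"turn":-0.422},{"gripper":100,"dx":165,"dy":420,"dz":0,"turn":-0.422},{"gripper":100,"dx":165,"dy":420,"dz":0,"turn":-0.422},{"gripper":100,"dx":165,"dy":420,"dz":0,"turn":-0.422},{"gripper":100,"dx":165,"dy":420,"dz":0,"turn":-0.422},{"gripper":100,"dx":165,"dy":420,"dz":0,"turn":-0.422},{"gripper":100,"dx":165,"dy":420,"dz":0,"turn":-0.422}]'
python3 g.py g2
```

```text
time_s: 7.0
position: [0.5154, 0.2198, 0.215]
tcp_rot: [[-0.99, -0.144, -0.003], [-0.144, 0.99, -0.001], [0.003, -0.001, -1.0]]
force: [0.1, 0.1, -0.6]
opening: 0.969
7.0 [0.51537126 0.21977657 0.21497236] 0.9690422108094138 [[-0.99, -0.144, -0.003], [-0.144, 0.99, -0.001], [0.003, -0.001, -1.0]]
yel (array([262.28666287, 167.43881616]), np.int32(5271), ((263.0, 169.5), (127.0, 58.0), 90.0))
[[0.4503 0.1827 0.026 ]
 [0.4418 0.2412 0.026 ]
 [0.5787 0.2646 0.026 ]
 [0.5882 0.1997 0.026 ]] [0.51474166 0.22206706 0.026     ]
green None
```

View pics/g2.png

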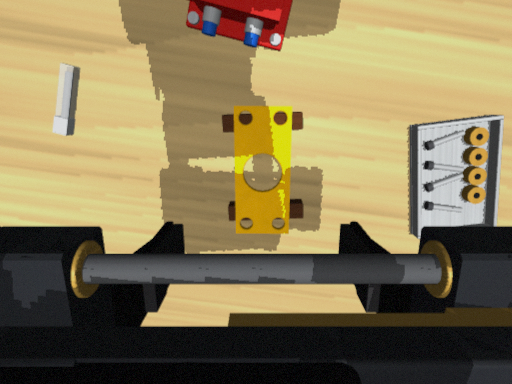

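Clean view: the plate is square to the image, with its bore at (263,173) and holes near (245,117), (280,117), (246,223) and (279,223).

```bash
cat > m.py <<'E'
from h import *
s=read_state();c=cam('wrist',s)
Q=np.array([atz(*c,p,.026) for p in[(280,117),(279.2,223),(246,223),(245,117),(263,173)]])
print(np.round(Q,4),Q[:4].mean(0));R=s['tcp_rot']
for q in (Q[:4].mean(0),Q[4]):print('tool offset mm',1e3*(R.T@(q-s['position'])))
E
python3 m.py
```

```text
[[0.4549 0.2306 0.026 ]
 [0.5696 0.248  0.026 ]
 [0.5749 0.2112 0.026 ]
 [0.46   0.195  0.026 ]
 [0.5155 0.2218 0.026 ]] [0.51486134 0.22117437 0.026     ]
tool offset mm [  0.2075307    2.02893558 189.32726567]
tool offset mm [ -0.52696594   2.51156962 189.32533993]
```

```bash
python3 -m inch '[{"gripper":100,"dx":0,"dy":2,"dz":50,"turn":0},{"gripper":100,"dx":0,"dy":2,"dz":100,"turn":0},{"gripper":100,"dx":0,"dy":2,"dz":150,"turn":0},{"gripper":100,"dx":0,"dy":2,"dz":175,"turn":0},{"gripper":100,"dx":0,"dy":2,"dz":190,"turn":0},{"gripper":100,"dx":0,"dy":2,"dz":195,"turn":0},{"gripper":100,"dx":0,"dy":2,"dz":195,"turn":0},{"gripper":100,"dx":0,"dy":2,"dz":195,"turn":0}]'
```

```text
time_s: 7.85
position: [0.517, 0.2228, 0.0227]
tcp_rot: [[-0.99, -0.144, 0.003], [-0.144, 0.99, 0.001], [-0.003, 0.0, -1.0]]
force: [-0.5, -0.7, 0.8]
opening: 0.999
```

```bash
python3 -m inch '[{"gripper":100,"dx":1.5,"dy":-1,"dz":2.5,"turn":0},{"gripper":60,"dx":1.5,"dy":-1,"dz":2.5,"turn":0},{"gripper":55,"dx":1.5,"dy":-1,"dz":2.5,"turn":0},{"gripper":50,"dx":1.5,"dy":-1,"dz":2.5,"turn":0},{"gripper":50,"dx":1.5,"dy":-1,"dz":2.5,"turn":0},{"gripper":50,"dx":1.5,"dy":-1,"dz":2.5,"turn":0},{"gripper":50,"dx":1.5,"dy":-1,"dz":2.5,"turn":0},{"gripper":50,"dx":1.5,"dy":-1,"dz":2.5,"turn":0}]'
```

```text
time_s: 8.65
position: [0.5144, 0.2217, 0.019]
tcp_rot: [[-0.989, -0.145, 0.0], [-0.145, 0.989, 0.0], [-0.0, -0.0, -1.0]]
force: [-0.0, -0.3, 3.4]
opening: 0.683
```

```bash
python3 -m inch '[{"gripper":0,"dx":0,"dy":0,"dz":0,"turn":0},{"gripper":0,"dx":0,"dy":0,"dz":-5,"turn":0},{"gripper":0,"dx":0,"dy":0,"dz":-20,"turn":0},{"gripper":0,"dx":0,"dy":0,"dz":-45,"turn":0},{"gripper":0,"dx":0,"dy":0,"dz":-80,"turn":0},{"gripper":0,"dx":0,"dy":0,"dz":-120,"turn":0},{"gripper":0,"dx":0,"dy":0,"dz":-160,"turn":0},{"gripper":0,"dx":0,"dy":0,"dz":-180,"turn":0},{"gripper":0,"dx":0,"dy":0,"dz":-180,"turn":0},{"gripper":0,"dx":0,"dy":0,"dz":-180,"turn":0}]'
python3 g.py h1
```

```text
time_s: 9.65
position: [0.5138, 0.2216, 0.1991]
tcp_rot: [[-0.989, -0.145, 0.0], [-0.145, 0.989, 0.0], [-0.0, 0.0, -1.0]]
force: [0.0, 0.6, -2.0]
opening: 0.684
9.65 [0.51378832 0.2215989  0.19911366] 0.6844676022840075 [[-0.989, -0.145, 0.0], [-0.145, 0.989, 0.0], [-0.0, 0.0, -1.0]]
yel (array([261.54877712, 174.49986182]), np.int32(14474), ((261.5, 181.0), (144.0, 137.0), 90.0))
[[0.4576 0.147  0.026 ]
 [0.4383 0.2787 0.026 ]
 [0.5886 0.3095 0.026 ]
 [0.6104 0.1607 0.026 ]] [0.52371792 0.2239572  0.026     ]
green None
```

View pics/h1.png

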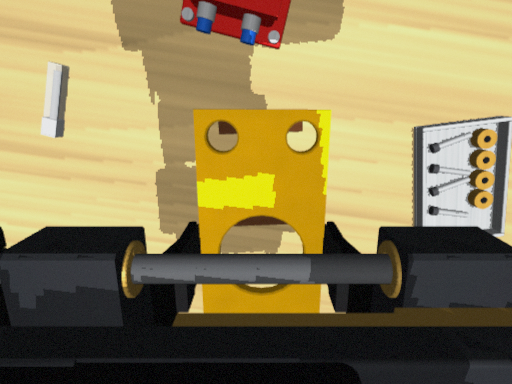

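```bash
cat > t.py <<'E'
from h import *
g=get_calibration('wrist');W=np.linalg.inv(g['T_tool_cam']);K=g['camera_matrix']
im=np.load('last.npy')
for p in[(193.5,109.5),(330,109.5),(222,136.5),(302,136.5),(262,216.5),(219.5,250),(304,250)]:
    print(p,*[np.round(1e3*atz(K,W,p,z)[:2],1).tolist() for z in(-.004,-.007,-.010)])
E
python3 t.py
```

```text
(193.5, 109.5) [69.5, -29.2] [69.6, -28.6] [69.6, -28.0]
(330, 109.5) [69.5, 30.7] [69.6, 30.1] [69.6, 29.5]
(222, 136.5) [57.8, -17.1] [58.1, -16.7] [58.4, -16.4]
(302, 136.5) [57.8, 18.8] [58.1, 18.4] [58.4, 18.1]
(262, 216.5) [19.7, 0.9] [20.8, 0.9] [21.9, 0.9]
(219.5, 250) [2.1, -20.1] [3.6, -19.7] [5.0, -19.3]
(304, 250) [2.1, 21.7] [3.6, 21.2] [5.0, 20.8]
```

The plate is held level and centred to within 1 mm. Carry it above the station.

```bash
python3 -m inch '[{"gripper":0,"dx":4,"dy":-30,"dz":0,"turn":0.03},{"gripper":0,"dx":18.6,"dy":-452,"dz":0,"turn":0.488},{"gripper":0,"dx":18.6,"dy":-452,"dz":0,"turn":0.488},{"gripper":0,"dx":18.6,"dy":-452,"dz":0,"turn":0.488},{"gripper":0,"dx":18.6,"dy":-452,"dz":0,"turn":0.488},{"gripper":0,"dx":18.6,"dy":-452,"dz":0,"turn":0.488},{"gripper":0,"dx":18.6,"dy":-452,"dz":0,"turn":0.488},{"gripper":0,"dx":18.6,"dy":-452,"dz":0,"turn":0.488},{"gripper":0,"dx":18.6,"dy":-452,"dz":0,"turn":0.488},{"gripper":0,"dx":18.6,"dy":-452,"dz":0,"turn":0.488},{"gripper":0,"dx":18.6,"dy":-452,"dz":0,"turn":0.488},{"gripper":0,"dx":18.6,"dy":-452,"dz":0,"turn":0.488}]'
python3 -m inch '[{"gripper":0,"dx":0,"dy":0,"dz":15,"turn":0},{"gripper":0,"dx":0,"dy":0,"dz":40,"turn":0},{"gripper":0,"dx":0,"dy":0,"dz":50,"turn":0},{"gripper":0,"dx":0,"dy":0,"dz":50,"turn":0},{"gripper":0,"dx":0,"dy":0,"dz":50,"turn":0}]'
python3 g.py k1
```

```text
time_s: 10.9
position: [0.56, -0.2272, 0.1969]
tcp_rot: [[-0.941, 0.337, -0.004], [0.337, 0.941, 0.003], [0.005, 0.002, -1.0]]
force: [0.6, 0.5, -0.7]
opening: 0.681
time_s: 11.4
position: [0.5615, -0.2273, 0.149]
tcp_rot: [[-0.942, 0.335, -0.0], [0.335, 0.942, 0.0], [0.0, 0.0, -1.0]]
force: [0.1, -0.5, -0.1]
opening: 0.686
11.4 [ 0.56149421 -0.2272573   0.14902266] 0.6857674057131248 [[-0.942, 0.335, -0.0], [0.335, 0.942, 0.0], [0.0, 0.0, -1.0]]
yel (array([261.43187483, 174.65965107]), np.int32(14444), ((261.5, 181.0), (137.0, 144.0), 0.0))
[[ 0.5986 -0.3071  0.026 ]
 [ 0.4791 -0.2569  0.026 ]
 [ 0.5168 -0.1509  0.026 ]
 [ 0.6412 -0.1874  0.026 ]] [ 0.55890888 -0.22556845  0.026     ]
green (array([259.55382436, 225.94617564]), np.int32(706), ((259.0, 226.5), (21.0, 44.0), 90.0))
[ 0.56597845 -0.22959187  0.102     ]
```

View pics/k1.png

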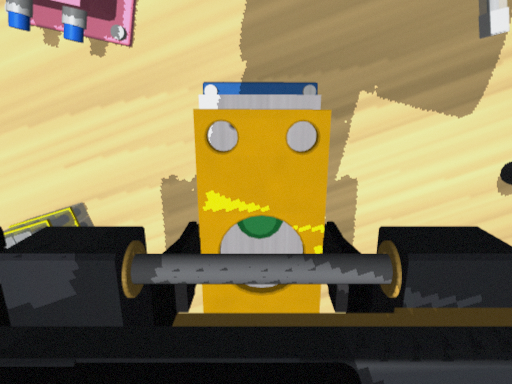

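The plate is parallel over the station, with the button in the bore. Lower it carefully.

```bash
python3 -m inch '[{"gripper":0,"dx":0,"dy":-1.3,"dz":10,"turn":0},{"gripper":0,"dx":0,"dy":-1.3,"dz":22,"turn":0},{"gripper":0,"dx":0,"dy":-1.3,"dz":30,"turn":0},{"gripper":0,"dx":0,"dy":-1.3,"dz":38,"turn":0},{"gripper":0,"dx":0,"dy":-1.3,"dz":45,"turn":0},{"gripper":0,"dx":0,"dy":-1.3,"dz":51,"turn":0},{"gripper":0,"dx":0,"dy":-1.3,"dz":56,"turn":0},{"gripper":0,"dx":0,"dy":-1.3,"dz":60,"turn":0},{"gripper":0,"dx":0,"dy":-1.3,"dz":60,"turn":0},{"gripper":0,"dx":0,"dy":-1.3,"dz":60,"turn":0}]'
python3 g.py k2; python3 -c "
import cv2;i=cv2.imread('pics/k2.png')[80:310,160:370];cv2.imwrite('pics/k2c.png',cv2.resize(i,None,fx=2.6,fy=2.6,interpolation=2))"
```

```text
time_s: 12.45
position: [0.561, -0.2296, 0.0889]
tcp_rot: [[-0.942, 0.336, 0.0], [0.336, 0.942, -0.0], [-0.0, -0.0, -1.0]]
force: [-0.5, 0.2, -1.4]
opening: 0.684
12.45 [ 0.56101085 -0.22957402  0.08893237] 0.6843645055411697 [[-0.942, 0.336, 0.0], [0.336, 0.942, -0.0], [-0.0, -0.0, -1.0]]
yel (array([261.41541667, 174.60229167]), np.int32(14400), ((261.5, 181.49998474121094), (134.99996948242188, 142.99996948242188), -0.0))
[[ 0.5751 -0.2858  0.026 ]
 [ 0.4825 -0.2469  0.026 ]
 [ 0.5116 -0.1654  0.026 ]
 [ 0.608  -0.1939  0.026 ]] [ 0.54431029 -0.22299148  0.026     ]
green (array([263.05933333, 240.83533333]), np.int32(1500), ((263.0, 238.5), (29.0, 64.0), 90.0))
[ 0.55074004 -0.22465898  0.102     ]
```

View pics/k2c.png

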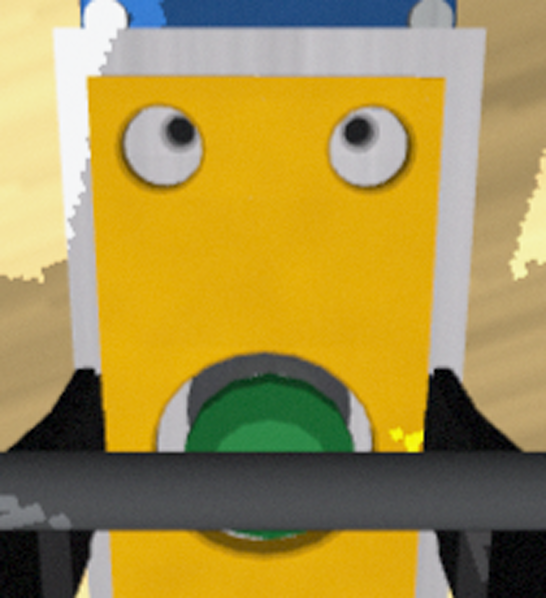

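Both threads show inside the holes: threads at about (229,130) and (298,130) full-frame, holes at (222,136) and (302,136). Now compute the residual.

Run:
```python
from h import *
g=get_calibration('wrist');W=np.linalg.inv(g['T_tool_cam']);K=g['camera_matrix']
for b in(0,.003):
  H=[1e3*atz(K,W,p,-.007+b)[:2] for p in[(222.3,135.8),(301.9,136)]]
  T=[1e3*atz(K,W,p,.019+b)[:2] for p in[(229.2,130.),(297.7,130.4)]]
  print(b,np.round(H,1).tolist(),np.round(T,1).tolist(),'shift',np.round(np.mean(T,0)-np.mean(H,0),2))
```

```text
0 [[58.6, -16.8], [58.5, 18.2]] [[59.0, -16.2], [58.8, 19.2]] shift [0.37 0.79]
0.003 [[58.3, -17.1], [58.2, 18.6]] [[58.8, -16.5], [58.6, 19.6]] shift [0.42 0.8 ]
```

Residual is under 1 mm. A small correction, settle, and a last overview.

```bash
python3 -m inch '[{"gripper":0,"dx":0.4,"dy":0.8,"dz":0,"turn":0},{"gripper":0,"dx":0.4,"dy":0.8,"dz":0,"turn":0},{"gripper":0,"dx":0.4,"dy":0.8,"dz":0,"turn":0},{"gripper":0,"dx":0.4,"dy":0.8,"dz":0,"turn":0},{"gripper":0,"dx":0.4,"dy":0.8,"dz":0,"turn":0},{"gripper":0,"dx":0.4,"dy":0.8,"dz":0,"turn":0}]'
python3 g.py k3; python3 -c "
from h import *
a=cv2.imread('pics/k3.png')[80:310,160:370];b=capture('scene')[:,:,::-1][100:330,90:330]
cv2.imwrite('pics/k3c.png',cv2.resize(np.hstack([a,b]),None,fx=1.75,fy=1.75,interpolation=2))"
```

```text
time_s: 13.1
position: [0.5608, -0.2286, 0.0889]
tcp_rot: [[-0.942, 0.336, 0.0], [0.336, 0.942, -0.0], [-0.0, -0.0, -1.0]]
force: [-0.3, -0.8, -1.1]
opening: 0.684
13.1 [ 0.56080175 -0.2286235   0.08886231] 0.6842207297837787 [[-0.942, 0.336, 0.0], [0.336, 0.942, -0.0], [-0.0, -0.0, -1.0]]
yel (array([261.42949386, 174.59716726]), np.int32(14403), ((262.0, 181.49998474121094), (142.99996948242188, 135.99996948242188), 90.0))
[[ 0.4823 -0.2459  0.026 ]
 [ 0.5116 -0.1638  0.026 ]
 [ 0.608  -0.1922  0.026 ]
 [ 0.5749 -0.2848  0.026 ]] [ 0.54418698 -0.22170425  0.026     ]
green (array([261.44374563, 241.32285115]), np.int32(1431), ((261.5, 239.0), (28.0, 63.0), 90.0))
[ 0.55048382 -0.22448234  0.102     ]
```

View pics/k3c.png

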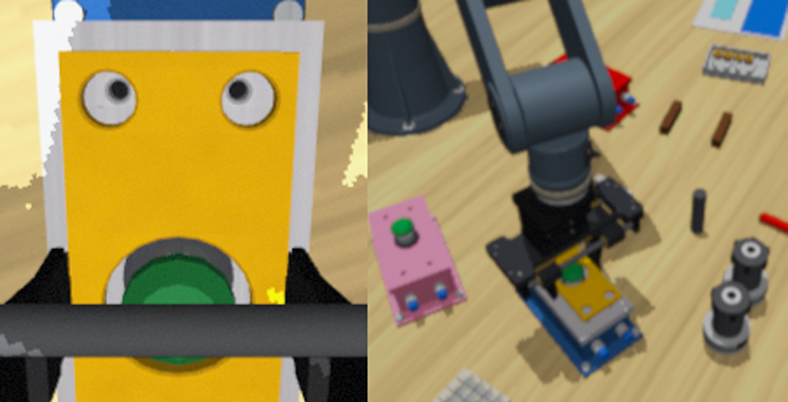

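The threads now sit symmetrically in the holes, the plate hovers over the station with the button centred in its bore, and the blank, chucks, dish and rest are undisturbed.

```bash
python3 -c "
from rig import *
print(hand_in())"
```

```text
the job is handed in; nothing more can be done
None
```

The job is done and handed in at about 13 s of robot time, with the arm still holding the guard plate level around the button.

- **Button:** I pressed it with closed fingers until the force rose from 10.6 to 16 N with no further travel, so it was on its stop. After release, its size and position in the wrist picture matched the unpressed view.
- **Plate:** I gripped it across its width at mid-length. By the tool height, its underside is about 20 mm above the aluminium top. The two visible threads sit symmetrically inside their holes; I measured under 1 mm of offset, then corrected for it. The other two holes were hidden by the gripper.
- **Contact:** The force reading was about 1 N with nothing pressing, and the jaw opening held steady at 0.684.
- **Other things:** In the last overview, the blank, chucks and dish look undisturbed. The tube is hidden behind the arm there, and the bundle is out of frame, but nothing passed near them.
- **Disagreements:** The wrist camera sees the plate about 3 mm farther away, along the camera's view, than the height given in the text. It also shows the plate about 0.8 mm to one side. I took both as calibration error. The first move command was refused for a missing "turn" value, and nothing moved.

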